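Set the microscope's light-path rod to its middle click

TASK

The light-path rod on the side of the microscope's head, the one with the blue knob, is pulled all the way out, so that all the light goes to the camera. Push it in to its middle click position, so that eyepieces and camera share the light, and let go of it. Leave the red-knobbed filter rod and the white tube rack as they are.

Things in the scene. Friction and masses are not known exactly. Their poses are not given: they have to be found in the camera images.
- splitter_knob (a point): Centre of the blue knob (cylinder 20 mm across, 26 mm long, lying level along its 10 mm steel rod), 295 mm above the table, beside the head of a fixed ivory microscope. Site axes: -y outwards along the rod, z up, x level across it. Head's side face to knob centre: 90 mm out, 70 middle, 50 in. Head top 30 mm, camera top 133 mm above the rod, camera 15 mm behind that face. Free air 100 mm below.
- splitter_rod (a joint): How far the blue-knobbed rod is out, m: 0 fully in, 0.020 middle click, 0.040 fully out (its start). A sprung detent holds it in each of the three places, 20 mm apart; about 5 N moves it out of one, and let go within 7 mm of a click it slips in by itself. Growing values move the knob along -y of splitter_knob.
- filter_knob (a point): Centre of the red knob of the filter rod, to be left alone: same size and direction as the blue, same side of the microscope, its axis 115 mm from the blue rod's axis towards -x of splitter_knob and 55 mm lower (240 mm above the table). It is drawn out by 5 to 35 mm of its 40 mm and stays where it is left.
- tube_rack: White sample-tube rack with blue-capped tubes, 130 x 90 mm and 75 mm high, standing loose on the table beside the microscope with other small things; to be left alone. Origin: centre of its underside.

How it is judged:
By the outcome, as a careful person would: the job done as asked, in the order asked, and still so for the second after the job is handed in, with the robot touching nothing.
It also fails if it takes over 29 s, if anything falls off the work surface, if the arm or the gripper's body presses on something with over 40 N, if the wrist force passes 120 N, or if a joint passes its speed limit or range.

ROBOT

A 6-joint arm with a two-finger parallel gripper is mounted at the origin on the work surface. World frame = base frame: x ahead of the robot, y to its left, z up, the work surface at z = 0. Lengths are in mm, angles in rad, forces in N, time in s.
With the tool pointing down it reaches from about 275 to 825 mm from the base axis. Payload 5.2 kg.
Tool frame: the origin (TCP) lies at the very end of the fingers, on their centre line; the grasp point (between the pads) lies 19 mm behind it; z points along the fingers, y is the line along which they close (so a half turn about z gives the same grasp; the last joint's range is limited). The gripper opens to 93 mm and grips with 3 to 60 N. Pads are 15 mm wide; open, the fingers measure 128 mm over their backs; the gripper's body (75 mm by 188 mm) begins 65 mm behind the grasp point.
Start: joints at [-1.473, 0.259, 1.535, -0, 1.348, -0.203], TCP at [162.977, -525.303, 218.653] pointing down, gripper open.
Joint ranges: [-3.14, 3.14], [-0.91, 2.08], [0.19, 2.58], [-1.22, 4.36], [0.22, 2.71], [-3.12, 3.12]. Speed limits (rad/s): [2.57, 2.57, 3.14, 3.14, 3.14, 3.14].

INTERFACE

Orientations are given as [roll, pitch, yaw] about the fixed x, y, z axes, in that order (R = Rz(yaw) Ry(pitch) Rx(roll)).
In Python, from bench import robot gives the robot as it stands. The module is installed in compiled form; this text tells all that it offers. Calls block until the motion is done:
- robot.move_ptp(position, orientation): joint-space move of the TCP to a pose.
- robot.move_linear(position, ori=None, speed=150, f_stop=None): straight line of the TCP; ori=None keeps the orientation; speed is the mean speed in mm/s. With f_stop (N) it stops when the force on the tool has changed by that much, and returns True; else False.
- robot.move_j(angles): joint-space move.
- robot.move_gripper(opening): opening from 0.0 (shut) to 1.0 (fully open); the grip force is fixed at half the most; returns when the fingers have stopped.
- robot.sleep(seconds).
- robot.inverse_kinematics(position, orientation): joint angles nearest the present ones, or None.
- robot.get_image(name): name is "scene" or "top" or "wrist"; returns a dict with "img" (420x560x3 uint8, blue, green, red), "fovy" (degrees; the focal length in pixels is half the picture's height over the tangent of half this angle, whatever the lens; pixels are square), "cx", "cy" (the principal point, pixels), "eye" and "orientation" of the camera in the world. Camera axes: x right, y down, z forward; pixel columns grow to the right and rows downward; lengths in mm; the calibration is good to about 2 mm. The wrist camera is an equidistant fisheye: a pixel r from the principal point sees the ray r / f radians off the axis. A picture is of the moment at which its call begins. There is no depth.
A pose or a line that the arm cannot do raises robot.MotionError and nothing moves.
- robot.hand_in(): hands the job in; it is judged then, once.
Readings, each from a call of its own:
- robot.current_t(): time.
- robot.current_qpos(): joint angles.
- robot.current_joint_vel(): joint speeds.
- robot.current_joint_efforts(): joint torques, N m.
- robot.current_tcp_pos(): TCP position.
- robot.current_eef_rot(): TCP orientation.
- robot.current_contact_force(): force on the tool from outside, world axes, zero at the start.
- robot.current_ft_torque(): the same for the moment, N m.
- robot.current_gripper_width(): opening from 0.0 (shut) to 1.0 (fully open).
- robot.current_finger_force(): force on a finger pad.
Only numpy, scipy, OpenCV 4.12 (cv2) and the standard library are available. Lean on these libraries where they do the work, as an engineer would, in place of code of your own. Each camera call takes 0.05 s, during which the arm holds its last target. There are 200 camera calls.

## Working session

There is one attempt and no reset: what is moved stays moved. The work goes in short steps, each a Python script; the robot and the scene stay as the last script left them, time stands still between calls to the robot, and variables do not carry over. Pictures are saved under pics/ and viewed, at most 10 in all, crops included, and the job is handed in when it is done.

```bash
mkdir -p pics; cat > h.py <<'E'
import numpy as np, cv2
from scipy.spatial.transform import Rotation as R
from bench import robot
def cam(n):
    d=robot.get_image(n); return d
def Rm(o):
    o=np.array(o,float)
    return o if o.shape==(3,3) else R.from_euler('xyz',o).as_matrix()
def ray(d,u,v,fish=False):
    f=d['img'].shape[0]/2/np.tan(np.radians(d['fovy'])/2)
    x,y=u-d['cx'],v-d['cy']
    if fish:
        r=np.hypot(x,y);t=r/f
        c=np.array([x/r*np.sin(t),y/r*np.sin(t),np.cos(t)])
    else: c=np.array([x/f,y/f,1])
    w=Rm(d['orientation'])@c
    return np.array(d['eye'],float),w/np.linalg.norm(w)
def onz(d,u,v,z,fish=False):
    e,w=ray(d,u,v,fish); return e+w*(z-e[2])/w[2]
def blobs(img,col,mn=15):
    h=cv2.cvtColor(img,cv2.COLOR_BGR2HSV)
    if col=='blue': m=cv2.inRange(h,(95,110,50),(130,255,255))
    else: m=cv2.inRange(h,(0,130,60),(8,255,255))|cv2.inRange(h,(172,130,60),(180,255,255))
    n,l,s,c=cv2.connectedComponentsWithStats(m)
    return [(s[i].tolist(),c[i].round(1).tolist()) for i in range(1,n) if s[i,4]>=mn]
E
python3 - <<'E'
from h import *
ims=[]
for n in ["scene","top","wrist"]:
    d=cam(n);cv2.imwrite(f'pics/{n}0.png',d['img'])
    print(n,d['fovy'],d['cx'],d['cy'],d['eye'],d['orientation'])
    for c in('blue','red'):
        print(c)
        for s,cc in blobs(d['img'],c): print(s,cc,onz(d,*cc,295 if c=='blue' else 240,n=='wrist').round())
E
```

```text
scene 50.30020563909876 275.0058610101105 206.81362313659628 [713.22477949 340.36346218 993.05307565] [-2.65287015 -0.01209971  2.81581461]
blue
[199, 0, 34, 11, 196] [213.5, 3.2] [ 551. -562.  295.]
[242, 139, 5, 7, 24] [243.8, 141.8] [ 598. -161.  295.]
[233, 142, 5, 6, 25] [234.9, 144.4] [ 616. -160.  295.]
[224, 145, 5, 6, 25] [225.9, 147.4] [ 634. -159.  295.]
[205, 151, 6, 7, 25] [207.6, 153.6] [ 671. -156.  295.]
[236, 150, 5, 6, 26] [238.1, 152.2] [ 615. -141.  295.]
[227, 153, 5, 6, 25] [229.0, 155.2] [ 633. -140.  295.]
[249, 155, 5, 6, 26] [251.0, 157.3] [ 596. -122.  295.]
[218, 156, 5, 6, 25] [220.0, 158.2] [ 651. -139.  295.]
[230, 161, 6, 7, 30] [232.7, 163.5] [ 632. -120.  295.]
[221, 164, 6, 7, 28] [223.6, 166.5] [ 650. -119.  295.]
[212, 167, 5, 7, 27] [214.2, 169.7] [ 668. -117.  295.]
[243, 173, 12, 15, 129] [248.5, 179.6] [614. -77. 295.]
red
[305, 186, 11, 14, 102] [310.0, 192.2] [502. -45. 240.]
top 52.47988517831575 283.9788579009322 208.55565399236065 [410.43133005 -75.35076259 949.62965107] [-2.9749447   0.01967129 -1.5682449 ]
blue
[284, 143, 16, 13, 180] [
[... 228 characters left out ...]
174.6] [ 575. -218.  295.]
[406, 181, 7, 7, 36] [409.0, 184.1] [ 559. -258.  295.]
[381, 183, 7, 6, 34] [384.3, 185.5] [ 557. -219.  295.]
[394, 182, 7, 7, 36] [396.8, 184.8] [ 558. -239.  295.]
[395, 193, 7, 7, 37] [398.0, 196.0] [ 540. -240.  295.]
[407, 192, 8, 7, 37] [410.6, 194.9] [ 542. -259.  295.]
[409, 203, 7, 7, 38] [411.9, 206.4] [ 524. -261.  295.]
[384, 205, 7, 8, 37] [386.8, 208.3] [ 521. -222.  295.]
red
[265, 218, 16, 13, 162] [272.9, 223.6] [504. -43. 240.]
wrist 65.70646984690485 283.27453787708885 214.581640333892 [ 230.76121649 -504.99586977  383.73974942] [ 2.88092047e+00  1.88079401e-03 -1.27037183e+00]
blue
[508, 252, 20, 10, 124] [516.3, 255.9] [ 218. -597.  295.]
red
```

View pics/scene0.png

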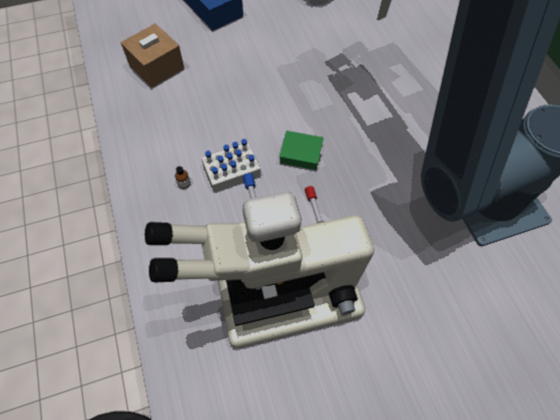

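View pics/top0.png

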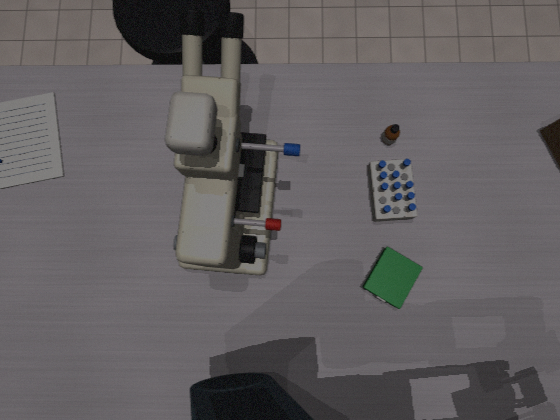

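```bash
python3 - <<'E'
from h import *
d=cam('top')
P=onz(d,291.4,149,295); Q=onz(d,246,146.2,295); print(P.round(1),Q.round(1))
im=d['img'];print(im[138:158,252:256].mean(2).round().astype(int).T[:,:].tolist(), im[138:158,276:280].mean(2).round().astype(int).T.tolist())
# two-view triangulation
s=cam('scene')
for a,b in (((291.4,149),(248.5,179.6)),((272.9,223.6),(310,192.2))):
    e1,w1=ray(d,*a);e2,w2=ray(s,*b)
    t=np.linalg.lstsq(np.c_[w1,-w2],e2-e1,rcond=None)[0];print(e1+w1*t[0],e2+w2*t[1])
o=robot.current_eef_rot();p=robot.current_tcp_pos();M=Rm(o);w=robot.get_image('wrist')
print(o,'cam in tool',M.T@(np.array(w['eye'])-p), robot.current_t())
v=P-Q;v[2]=0;v/=np.linalg.norm(v);a=np.arctan2(v[1],v[0]);print('out dir',a)
for y in (a,a+np.pi):
    for z in (314-38,380): print(y,robot.inverse_kinematics([P[0],P[1],z],[np.pi,0,y]))
E
```

```text
[616.9 -73.8 295. ] [621.8  -1.1 295. ]
[[11, 22, 23, 21, 25, 60, 99, 118, 120, 92, 78, 43, 16, 18, 22, 21, 27, 26, 12, 23], [21, 24, 24, 23, 23, 55, 104, 114, 124, 91, 79, 45, 23, 25, 28, 31, 29, 23, 27, 29], [12, 20, 11, 17, 20, 45, 99, 113, 125, 96, 79, 49, 32, 20, 33, 28, 26, 28, 31, 29], [21, 24, 19, 24, 24, 40, 98, 113, 127, 101, 82, 50, 31, 28, 30, 26, 25, 29, 30, 23]] [[107, 104, 109, 106, 87, 89, 98, 85, 103, 118, 120, 96, 76, 50, 66, 80, 77, 75, 72, 76], [106, 106, 107, 112, 99, 91, 93, 83, 104, 119, 121, 98, 78, 55, 60, 58, 53, 53, 51, 54], [105, 107, 107, 110, 114, 103, 101, 88, 102, 115, 125, 100, 82, 54, 69, 83, 78, 82, 81, 82], [108, 107, 110, 111, 113, 109, 105, 91, 100, 113, 129, 101, 84, 64, 97, 107, 103, 101, 101, 104]]
[615.13114958 -73.80047857 300.53470696] [615.133869   -73.80254834 300.53555962]
[503.45304371 -42.77964409 245.37980577] [503.0793214  -42.50309284 245.34323252]
[-3.14080111e+00 -1.40947584e-04  3.00801889e-01] cam in tool [  70.71178145    0.89426291 -165.79681013] 0.3
out dir -1.638402537232838
-1.638402537232838 [-2.98351116e-01  3.60447214e-01  1.25441233e+00 -4.44089210e-16
  1.52673311e+00  2.91084775e+00]
-1.638402537232838 [-2.98351116e-01  3.47075397e-01  1.03068511e+00 -4.44089210e-16
  1.76383215e+00  2.91084775e+00]
1.5031901163569552 [-0.29835112  0.36044721  1.25441233  0.          1.52673311 -0.23074491]
1.5031901163569552 [-0.29835112  0.3470754   1.03068511  0.          1.76383215 -0.23074491]
```

```bash
python3 - <<'E'
from h import *
o=[np.pi,0,-1.638]
robot.move_linear([200,-500,390],speed=200)
robot.move_ptp([615,-90,390],o)
robot.move_gripper(0.55)
print(robot.current_t(),robot.current_tcp_pos(),robot.current_eef_rot())
d=cam('wrist');cv2.imwrite('pics/w1.png',d['img'])
for s,cc in blobs(d['img'],'blue'): print(s,cc,onz(d,*cc,295,True).round(1))
print(robot.current_contact_force())
E
```

```text
4.725 [615.00402994 -89.97332765 389.99896024] [-3.14159063e+00 -4.43644707e-06 -1.63797385e+00]
[304, 19, 9, 11, 82] [307.9, 23.8] [ 584.2 -249.   295. ]
[288, 21, 9, 10, 77] [292.1, 25.4] [ 597.  -248.2  295. ]
[272, 23, 10, 10, 78] [276.2, 27.4] [ 609.7 -247.3  295. ]
[240, 28, 10, 10, 76] [244.4, 32.4] [ 635.4 -245.3  295. ]
[290, 37, 10, 10, 80] [294.7, 41.3] [ 595.9 -234.2  295. ]
[274, 39, 10, 10, 79] [278.5, 43.3] [ 608.8 -233.3  295. ]
[258, 41, 10, 10, 78] [262.6, 45.4] [ 621.5 -232.5  295. ]
[309, 51, 9, 11, 76] [313.1, 55.8] [ 582.1 -221.1  295. ]
[277, 55, 9, 10, 76] [281.0, 59.4] [ 607.8 -219.5  295. ]
[261, 57, 9, 11, 79] [265.0, 61.7] [ 620.5 -218.5  295. ]
[244, 60, 10, 10, 74] [248.9, 64.1] [ 633.4 -217.7  295. ]
[272, 218, 24, 35, 757] [283.6, 235.4] [615.5 -74.5 295. ]
[-0.23036347  0.33693888 -0.68260504]
```

View pics/w1.png

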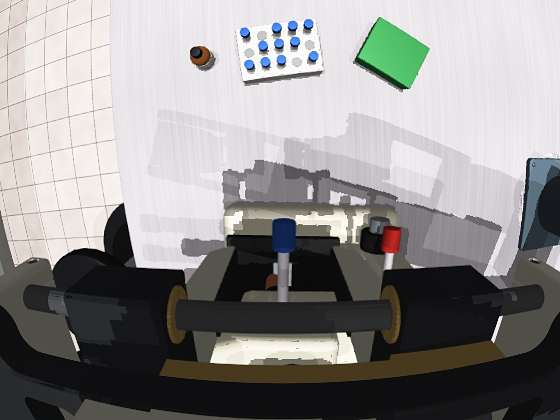

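```bash
python3 - <<'E'
from h import *
u=np.array([np.cos(-1.638),np.sin(-1.638),0])
g=np.array([615.4,-74,277])
robot.move_linear([g[0],g[1],390],speed=100)
print(robot.move_linear(g,speed=100,f_stop=15))
robot.move_gripper(0.0)
print(robot.current_gripper_width()*93,robot.current_contact_force(),robot.current_tcp_pos(),robot.current_t())
d=cam('wrist');cv2.imwrite('pics/w2.png',d['img'])
print([b for b in blobs(d['img'],'blue') if b[1][1]>150])
E
```

```text
False
19.22674429584675 [1.18083335 0.89133614 0.22550575] [615.85137057 -74.05307258 277.11716862] 6.9833
[([264, 247, 40, 55, 2021], [283.2, 274.3])]
```

View pics/w2.png

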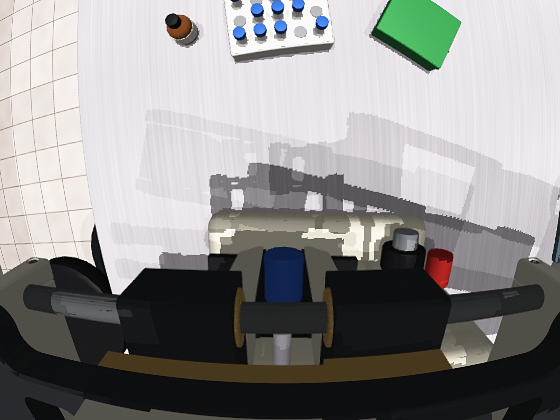

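```bash
python3 - <<'E'
from h import *
u=np.array([np.cos(-1.638),np.sin(-1.638),0])
p=np.array(robot.current_tcp_pos())
b=onz(d:=cam('top'),291.4,149,295)
print(robot.move_linear(p-20*u,speed=30,f_stop=40),robot.current_tcp_pos()-p,robot.current_contact_force(),robot.current_gripper_width()*93)
robot.move_gripper(0.55)
q=np.array(robot.current_tcp_pos())
robot.move_linear([q[0],q[1],390],speed=100)
robot.move_linear([q[0]+25*u[0],q[1]+25*u[1],390],speed=100)
d=cam('wrist');cv2.imwrite('pics/w3.png',d['img'])
for c,z in(('blue',295),('red',240)):
  for s,cc in blobs(d['img'],c):
    if cc[1]>150: print(c,s,cc,onz(d,*cc,z,True).round(1))
print(robot.current_contact_force(),robot.current_t())
for n in('scene','top'):
  d=cam(n)
  for c,z in(('blue',295),('red',240)):
    print(n,c,[(s,cc,onz(d,*cc,z).round(1)) for s,cc in blobs(d['img'],c,80)])
  cv2.imwrite(f'pics/{n}3.png',d['img'])
E
```

```text
False [ 1.65334253 19.24066277  0.0313438 ] [ 3.37194237 -3.92668735 -0.50599382] 19.0684476062662
blue [272, 228, 23, 35, 748] [282.9, 245.2] [617.  -55.9 295. ]
red [382, 217, 20, 28, 462] [391.5, 230.3] [502.7 -43.  240. ]
red [271, 269, 6, 10, 24] [274.4, 272.5] [629.7  -5.  240. ]
red [266, 274, 7, 8, 21] [268.2, 277.0] [ 6.367e+02 -1.000e-01  2.400e+02]
[ 0.91130801  0.20798262 -0.60316586] 10.3417
scene blue [([246, 183, 11, 15, 113], [250.8, 189.1], array([616.3, -56.6, 295. ]))]
scene red [([305, 187, 11, 13, 93], [310.1, 192.5], array([501.6, -44.5, 240. ]))]
top blue []
top red []
```

View pics/w3.png

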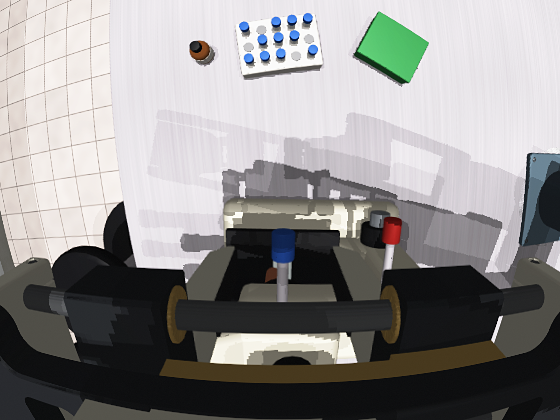

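The knob, now at pixel (283,245), has moved about 19–20 mm inwards. The red knob at (391,230) hasn't moved and the rack is untouched. I'll back off, check from the top camera and hand in.

```bash
python3 - <<'E'
from h import *
robot.move_linear([540,-330,400],speed=200)
for n in('scene','top'):
  d=cam(n)
  for c,z in(('blue',295),('red',240)):
    print(n,c,[(cc,onz(d,*cc,z).round(1)) for s,cc in blobs(d['img'],c,80)])
print(robot.current_t())
E
```

```text
scene blue [([250.8, 188.3], array([615.8, -58.2, 295. ]))]
scene red [([310.0, 192.2], array([501.6, -45.2, 240. ]))]
top blue [([279.6, 148.1], array([618.4, -54.9, 295. ]))]
top red [([272.7, 223.7], array([504. , -42.2, 240. ]))]
12.0
```

```bash
python3 -c "
from h import *
print(robot.hand_in())"
```

```text
the job is handed in; nothing more can be done
None
```

I pushed the blue-knobbed rod in to its middle click and let go. The cameras show about 19 mm of travel, close enough for the detent to seat it. The red knob and the rack show no movement, and I handed the job in at about 12 s.

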